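Switch off a finished gel run and hold the runner's lid open

ROBOT

A 6-joint arm with a two-finger parallel gripper is mounted at the origin on a cart in front of the work surface, level with it; the furniture and walls round the work are solid. World frame = base frame: x ahead of the robot, y to its left, z up, the work surface at z = 0. Lengths are in mm, angles in rad, forces in N, time in s.
With the tool pointing down it reaches from about 350 to 775 mm from the base axis. Payload 7.3 kg.
Tool frame: the origin (TCP) lies at the very end of the fingers, on their centre line; the grasp point (between the pads) lies 19 mm behind it; z points along the fingers, y is the line along which they close (so a half turn about z gives the same grasp; the last joint's range is limited). The gripper opens to 92 mm and grips with 3 to 60 N. Pads are 19 mm wide; open, the fingers measure 130 mm over their backs; the gripper's body (75 mm by 190 mm) begins 47 mm behind the grasp point.
Start: joints at [1.023, 0.342, 1.524, -0, 1.275, -0.146], TCP at [205.302, 483.214, 226.741] pointing down, gripper open.
Joint ranges: [-2.53, 2.53], [-0.77, 2.02], [0.04, 2.7], [-1, 4.14], [0.28, 2.66], [-3.11, 3.11]. Speed limits (rad/s): [2.57, 2.57, 3.14, 3.14, 3.14, 3.14].

INTERFACE

Orientations are given as [roll, pitch, yaw] about the fixed x, y, z axes, in that order (R = Rz(yaw) Ry(pitch) Rx(roll)).
In Python, from plant import bot gives the robot as it stands.
- The arm moves only by the tool send_rows, never from a script. Its argument "rows" is a list of rows, each an object of numbers: "x", "y", "z": the shift along the tool's x, y, z in units of 0.2 m (1.0 is 0.2 m); "ax", "ay", "az": the turn, a rotation vector about the tool's x, y, z in units of 60 degrees (1.0 is 60 degrees); "jaw": the opening, from -1 (shut) to 1 (fully open), so that 0 is half open. In form: [{"x": .., "y": .., "z": .., "ax": .., "ay": .., "az": .., "jaw": ..}, ...]. A call has exactly 10 rows; each row is the pose to reach, as a shift and turn from the pose commanded when the call began, along the tool's axes at that moment; what a row does not reach only later rows make up. A row lasts 1/8 s, in which the tool goes at most 62.5 mm and 10.7 degrees, less where a joint would pass 70% of its speed; a pose out of reach is approached as far as the arm can. A call with a number of a shift or a turn outside -1 to 1 is refused whole. A call with a gripper value outside its range is refused whole. The fingers move at their own pace and stop on an object; the grip force is fixed at half the most. Time passes only in rows, so rows that repeat a pose let the fingers close, or fill a call up. It gives the time, the measured TCP pose, the force, the opening and the grip force at its end, in the units of the state.
- bot.get_obs(): the state, without advancing time (a new reading comes with each control period).
- bot.capture(name): name is "scene" or "side" or "wrist"; returns (picture, depth): 480x640x3 uint8, red, green, blue; 480x640 float32, mm along the optical axis (not along the pixel's ray), 0 where there is no reading.
- bot.camera_model(name): a dict with "vertical_fov" (degrees; the focal length in pixels is half the picture's height over the tangent of half this angle, whatever the lens; pixels are square), "cx", "cy" (the principal point, pixels), "k1" (the pictures are not rectified: a ray, as slopes to the right and down, at radius r is drawn at 1 + k1 r^2 times it, then the intrinsics apply), "R" (3x3) and "t" (3): a world point X has camera coordinates R X + t; the wrist camera has in their place "T_tool_cam" (4x4, takes a point from camera to tool coordinates, whose origin is the TCP and whose axes are the flange's). Camera axes: x right, y down, z forward; pixel columns grow to the right and rows downward; lengths in mm; the calibration is good to about 2 mm. A picture is of the moment at which its call begins: read the wrist's pose just before it. camera_model takes no time and is no camera call.
- bot.close_job(): hands the job in; it is judged then, once.
The state is a dict: "time": time; "joint_positions": joint angles; "dq": joint speeds; "tau": joint torques, N m; "tool_pos": TCP position; "tcp_rot": TCP orientation; "contact_force": force on the tool from outside, world axes, zero at the start; "moment": the same for the moment, N m; "grip_width": finger opening in mm; "finger_force": force on a finger pad.
Only numpy, scipy, OpenCV 4.12 (cv2) and the standard library are available. Lean on these libraries where they do the work, as an engineer would, in place of code of your own. Each camera call takes 0.05 s, during which the arm holds its last target. There are 200 camera calls.

TASK

The gel run is finished. Switch the bench power supply off at the green rocker on its face, then take the countdown timer off the lid of the gel runner and set it down face up on the worktop, and then raise the lid by its grey grip and hold it open at 45 degrees so that a colleague can reach the gel. The lid falls shut when let go, so the program finishes with the gripper still holding it there; leave everything else where it stands.

Things in the scene. Friction and masses are not known exactly. Their poses are not given: they have to be found in the camera images.
- gel_runner: Gel runner, fixed, 268 x 254 mm, 134 mm high: black base with a sloping key panel to the robot, under a hinged lid (black frame, flat amber window). Origin at the worktop under its centre, x to its back (away from the robot), y left, z up. The shut lid covers x -74 to 122, y -127 to 127 mm; its top is flat at z = 127 mm (window) and 125 mm (the 22 mm wide frame round it).
- gel_runner_lid (a joint): Lid angle in rad: 0 shut, grows as the front edge rises; 0.785 is 45 degrees. The hinge lies along the runner's y at its back and runs freely: the lid (0.4 kg) falls shut when let go below about 65 degrees, and falls over backwards beyond. Lifting it at the grip takes about 2 N.
- lid_hinge (a point): A point on the lid's hinge line, fixed on the runner 129 mm behind its origin and 70 mm above the worktop; same axes as the runner.
- lid_grip (a point): Grey upright lug on the middle of the lid's front frame, part of the lid: 24 mm wide (y), 16 mm deep (x), 36 mm high (z), on a foot 40 mm wide and 4 mm high. Origin at the centre of its underside, 192 mm in front of the hinge line and 55 mm above it when shut. Pinched across its y faces near its top, from above, it can turn between the fingers as the lid swings.
- supply: Bench power supply, fixed: cream case 166 mm deep (x), 119 wide (y), 152 high, a dark blue lab book on top. Its face with displays, sockets and rocker looks to its -x, to the robot; origin at the worktop under its centre, y to its left as the robot sees it, z up. The worktop in front of its face is bare for 150 mm, except for tweezers at the right-hand edge.
- rocker_centre (a point): Centre of the green rocker switch at the lower right of the supply's face, 22 mm above the worktop; same axes as the supply. The rocker is 17 mm wide (y) and 11 mm high and stands 4 mm proud of this point, 6 mm proud of the case's flat face.
- supply_rocker (a joint): Angle of the rocker in rad, about its upright middle line. About 0.2 at the start, on: the left half (+y) stands out by 2 mm and the right half is in. 0 is off: left half pushed in, rocker level with the face. It stays where it is put; pushing in the left half takes about 2 N.
- timer: White countdown timer, 62 mm (x) by 66 mm (y), 19 mm thick over its buttons, body 16 mm thick, 0.06 kg, lying face up and loose on the lid's amber window. Origin at the centre of its underside, z out of its face.
- bottle: Bystander: 100 ml bottle with blue cap, 56 mm across, 104 mm high, standing left of the runner. Origin under its centre.
- flask: Bystander: conical glass flask, 64 mm across, 118 mm high, left of the runner. Origin under its centre.
- tray: Bystander: red casting tray, 52 x 190 x 18 mm, with a white comb lying on it, at the left beside the gel imager (tall black hood; its monitor overhangs the left front corner of the worktop from 0.35 m above it). Origin under its centre.
- tweezers: Bystander: steel tweezers, 12 x 130 x 9 mm, lying at the right-hand edge of the worktop. Origin under its centre.
- lab_book: Bystander: dark blue lab book, 151 x 108 x 11 mm, lying loose on top of the power supply. Origin under its centre.
There are look-alikes about, which are no part of the job. Of the things like the timer, leave any that is black; of the rest the larger one is meant.

How it is judged (in metres and radians):
On the way, in this order (a step that is already met when the one before it is completed fails the run):
1. the power supply is switched off at its rocker (value of joint supply_rocker below 0.05 rad), for 0.2 s.
2. the timer lies face up on the worktop, let go and at rest (height (world z) of timer below 0.012 m and angle between timer's own z axis and vertical below 0.15 rad and linear speed of timer below 0.05 m/s and contact force between the fingers and timer below 0.1 N), for 0.2 s.
At the end, for the whole second after the job is handed in: The lid stands still at 45 degrees within 6, held by the fingers on its grey grip (contact over 1 N); the supply's rocker is off (below 0.05 rad); the timer lies at rest on the worktop face up, released and clear of the runner (all of step 2 and value of joint gel_runner_lid between 0.68 and 0.89 rad and velocity of joint gel_runner_lid between -0.1 and 0.1 rad/s and contact force between the fingers and lid_grip_lug above 1 N and value of joint supply_rocker below 0.05 rad and contact force between timer and gel_runner below 0.05 N); the arm keeps its last pose, push and grip.
It fails at once if the lid is raised while the power supply is still on (value of joint each of gel_runner_lid, supply_rocker above 0.1 rad).
It fails at once if the lid is raised before the timer is down on the worktop (value of joint gel_runner_lid above 0.12 rad and height (world z) of timer above 0.05 m).
It fails at once if the timer is dropped or thrown (linear speed of timer above 1.3 m/s).
It fails at once if the bottle, flask, casting tray, tweezers or lab book are shifted by more than 3 cm (distance of any of bottle, flask, tray, tweezers, lab_book from where it was at the start of the episode above 0.03 m).
It also fails if it takes over 72 s, if anything falls off the work surface, if the arm or the gripper's body presses on something with over 40 N, if the wrist force passes 120 N, or if a joint passes its speed limit or range.

## Working session

There is one attempt and no reset: what is moved stays moved. The work goes in short steps, Python scripts to look and compute and a tool call to move; the robot and the scene stay as the last step left them, time stands still between calls to the robot, and variables do not carry over. Pictures are saved under pics/ and viewed, at most 10 in all, crops included, and the job is handed in when it is done.

Besides the shell and the picture viewer there is one more tool, called as name(argument=value, ...), one argument or row to a line, values as JSON. send_rows: Moves the arm, as the interface text tells. Its arguments: {"type":"object","properties":{"rows":{"type":"array","items":{"type":"object","properties":{"x":{"type":"number","minimum":-1,"maximum":1},"y":{"type":"number","minimum":-1,"maximum":1},"z":{"type":"number","minimum":-1,"maximum":1},"ax":{"type":"number","minimum":-1,"maximum":1},"ay":{"type":"number","minimum":-1,"maximum":1},"az":{"type":"number","minimum":-1,"maximum":1},"jaw":{"type":"number"}}}}},"required":["rows"]}

```bash
mkdir -p pics
cat > h.py <<'E'
import numpy as np, cv2
from plant import bot
from scipy.spatial.transform import Rotation as Ro
def grab(n):
    o=bot.get_obs(); im,d=bot.capture(n); m=bot.camera_model(n)
    f=240/np.tan(np.radians(m["vertical_fov"])/2)
    if "R" in m: R=np.array(m["R"]).T; t=-R@np.array(m["t"])
    else:
        T=np.array(m["T_tool_cam"]); Rt=Ro.from_euler('xyz',o["tcp_rot"]).as_matrix()
        R=Rt@T[:3,:3]; t=Rt@T[:3,3]+np.array(o["tool_pos"])
    K=np.array([[f,0,m["cx"]],[0,f,m["cy"]],[0,0,1]])
    return im,d,(K,m["k1"],R,t)
def rays(c,uv):
    K,k1,R,t=c
    uv=np.array(uv,float).reshape(-1,1,2)
    s=cv2.undistortPoints(uv,K,np.array([k1,0,0,0.]))[:,0]
    return np.c_[s,np.ones(len(s))]
def pts(c,d,uv):
    s=rays(c,uv); z=np.array([d[int(round(v)),int(round(u))] for u,v in uv])
    return (s*z[:,None])@c[2].T+c[3]
def onz(c,uv,z):
    w=rays(c,uv)@c[2].T; return c[3]+w*((z-c[3][2])/w[:,2])[:,None]
def cloud(c,d):
    v,u=np.mgrid[:480,:640]; uv=np.c_[u.ravel(),v.ravel()]
    s=rays(c,uv); return ((s*d.reshape(-1,1))@c[2].T+c[3]).reshape(480,640,3)
def save(n,im): cv2.imwrite("pics/"+n+".png",im[:,:,::-1])
E
python3 - <<'E'
from h import *
print(bot.get_obs())
for n in("scene","side"):
    im,d,c=grab(n); save(n,im); np.savez(n,im=im,d=d,K=c[0],k=c[1],R=c[2],t=c[3]); print(n,c[3],c[2][:,2])
E
```

```text
{'time': 0.0, 'joint_positions': array([ 1.02304128e+00,  3.42727203e-01,  1.52499362e+00,  4.43697652e-05,
        1.27535081e+00, -1.45980483e-01]), 'dq': array([ 2.85418739e-05,  2.19249754e-04,  1.94955705e-03,  3.01046475e-04,
       -2.59912166e-03,  1.95808356e-03]), 'tau': array([ 1.96549387e-03, -4.31246102e+01, -2.44228971e+01,  7.20012467e-02,
        5.57217922e-02, -9.72514545e-05]), 'tool_pos': array([205.06013905, 482.88398406, 226.05077923]), 'tcp_rot': array([-3.14013558e+00, -2.57113118e-04,  2.73980495e+00]), 'contact_force': array([ 0.29320895, -0.00122817, -0.30063988]), 'moment': array([-0.02081278, -0.03053979, -0.00774242]), 'finger_force': 0.0, 'grip_width': 91.71307395255457}
scene [-104.99379027 -456.18225867  952.52706935] [ 0.55981733  0.42240177 -0.71286836]
side [  33.152947   -501.35963273 1095.69809713] [ 0.41855213  0.44094622 -0.79396508]
```

View pics/scene.png

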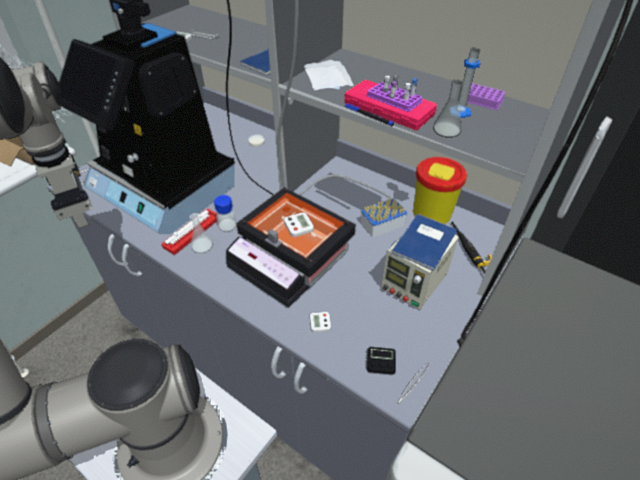

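View pics/side.png

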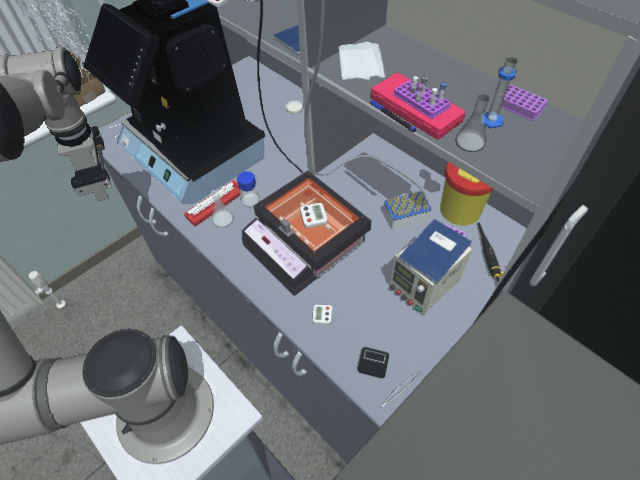

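The scene and side views show three timer-like things. In the side picture they are a white one on the lid (315,214), a white one on the worktop (322,314) and a black one (373,362). The black one is ruled out. The lid one looks like the larger white one, so I'll check that in a crop together with the rocker near (418,308).

Run:
```python
from h import *
z=np.load("side.npz"); im,d=z["im"],z["d"]; c=(z["K"],float(z["k"]),z["R"],z["t"])
a=cv2.resize(im[170:330,235:455],None,fx=3.6,fy=3.6,interpolation=cv2.INTER_CUBIC); save("crop1",a)
P=cloud(c,d); np.save("P",P)
def rect(mask,n):
    k,l,s,ce=cv2.connectedComponentsWithStats(mask.astype(np.uint8)); i=1+np.argmax(s[1:,4]); q=P[l==i]
    r=cv2.minAreaRect(q[:,:2].astype(np.float32)); print(n,len(q),r,np.median(q,0),"px",ce[i]); return q
X,Y,Z=P[...,0],P[...,1],P[...,2]; ok=d>0
v,u=np.mgrid[:480,:640]
br=im.min(2)>165
def win(u0,u1,v0,v1): return (u>=u0)&(u<=u1)&(v>=v0)&(v<=v1)&ok
rect(win(290,345,190,240)&(Z>134),"timer lid")
rect(win(300,345,295,335)&(Z>8),"timer table")
rect(win(230,380,160,300)&(Z>112)&(Z<135),"lid")
rect(win(370,480,200,320)&(Z>148)&(Z<175),"book")
rect(win(180,300,150,260)&(Z>150),"imager?")
g=(im[...,1].astype(int)-np.maximum(im[...,0],im[...,2])>15)&win(385,440,270,325)
rect(g,"green")
# lug
rect(win(270,310,205,245)&(Z>138),"lug")
# bystanders
rect(win(180,245,185,225)&(Z>6)&(im[...,0]>130)&(im[...,1]<90),"tray")
rect(win(205,240,175,230)&(Z>20),"flask")
rect(win(235,262,165,210)&(Z>60),"bottle")
# timers height
print(np.percentile(Z[win(305,320,205,220)],[5,50,95]))
# supply face: points with z 20..140 near front
q=win(375,440,245,315)&(Z>25)&(Z<145); n=P[q]; 
import itertools
rng=np.random.default_rng(0);best=0
for _ in range(400):
    s=n[rng.choice(len(n),3,False)]; w=np.cross(s[1]-s[0],s[2]-s[0]); 
    if np.linalg.norm(w)<1: continue
    w/=np.linalg.norm(w)
    if abs(w[2])>.15: continue
    e=abs((n-s[0])@w)<2.5
    if e.sum()>best: best=e.sum(); B=(w,s[0],e)
m=n[B[2]]; ce=m.mean(0); w=np.linalg.svd(m-ce)[2][2]; print("plane",best,len(n),w,ce, np.degrees(np.arctan2(w[1],w[0])))
```

```text
timer lid 502 ((558.728759765625, 95.04386901855469), (72.14978790283203, 61.86861038208008), 60.378543853759766) [555.93051186  91.76534629 143.96767398] px [312.94820717 214.1314741 ]
timer table 340 ((417.7633972167969, -76.09378051757812), (51.9532585144043, 48.006874084472656), 39.27527618408203) [417.02377136 -76.96735263  13.38256652] px [321.65588235 313.45882353]
lid 5154 ((566.3062744140625, 111.39620971679688), (257.322265625, 198.18382263183594), 87.55057525634766) [556.53149556  92.88109527 126.97887246] px [312.19906868 216.39503298]
book 2721 ((675.0778198242188, -204.476806640625), (120.06138610839844, 160.94955444335938), 88.7822265625) [ 668.06595867 -209.84683616  162.67108032] px [434.33002573 251.54943036]
imager? 145 ((458.6515197753906, 492.1817932128906), (24.400312423706055, 60.292762756347656), 64.68907928466797) [450.38810807 493.78610471 161.28698329] px [188.22758621 153.42758621]
green 14 ((592.3822021484375, -243.99644470214844), (5.899489879608154, 13.83026123046875), 4.461647987365723) [ 591.77612201 -243.07379764   27.67459228] px [417.85714286 308.2
[... 208 characters left out ...]
16955566406, 404.67596435546875), (57.29917526245117, 90.93993377685547), 75.04415130615234) [391.41400502 412.06948601  14.01617988] px [200.26442308 214.11057692]
flask 865 ((466.45050048828125, 415.7748718261719), (193.052978515625, 84.11719512939453), 48.981998443603516) [448.29651446 419.19431682  42.07540881] px [217.85317919 196.4150289 ]
bottle 334 ((537.410400390625, 354.6912536621094), (52.263179779052734, 49.38758850097656), 25.232833862304688) [532.66049018 347.17759592 102.16409296] px [246.03293413 181.33532934]
[141.64096272 144.89114747 147.78350839]
plane 981 1388 [-9.99472936e-01  3.24560374e-02  6.75768543e-04] [ 597.22536456 -203.73998708   87.58565033] 178.14007897706247
```

View pics/crop1.png

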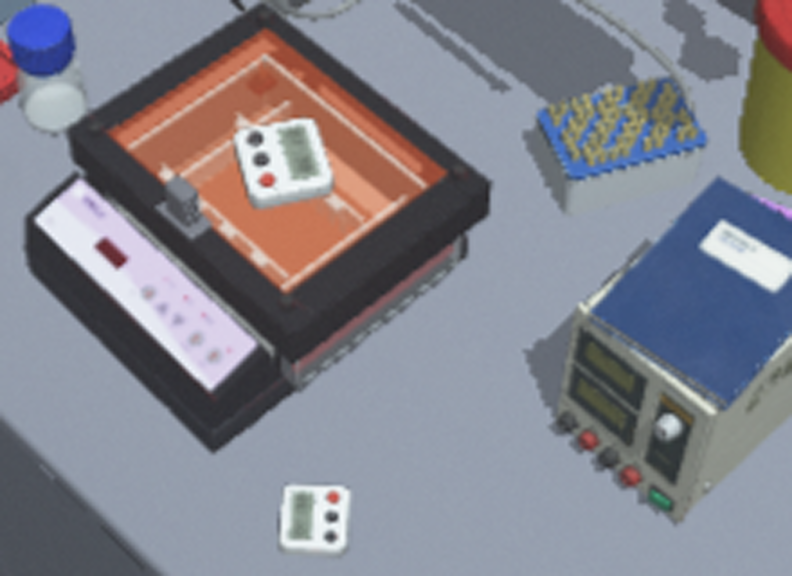

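The crop shows the timer on the lid at crop pixel (285,160) is about 66 mm and clearly larger than the white one at (315,520), which is about 48 mm. The lid one is therefore the one meant. The rocker is at (660,497), with a red socket about 27 mm to its left. Next I'll move over the runner for a wrist look.

```bash
cat >> h.py <<'E'
def down(az): # tool down, tool y at azimuth az (deg)
    return tilt(az-90,90)
def tilt(head,th): # tool z: heading az, th below horizontal; tool y to the left
    h,t=np.radians([head,th]); z=np.array([np.cos(t)*np.cos(h),np.cos(t)*np.sin(h),-np.sin(t)])
    y=np.array([-np.sin(h),np.cos(h),0]); return np.c_[np.cross(y,z),y,z]
def rel(p,R,p0=None,R0=None):
    o=bot.get_obs(); R0=Ro.from_euler('xyz',o["tcp_rot"]).as_matrix() if R0 is None else R0
    p0=o["tool_pos"] if p0 is None else p0
    s=R0.T@(np.array(p,float)-p0)/200; w=Ro.from_matrix(R0.T@R).as_rotvec(degrees=True)/60
    print("xyz",s.round(4),"a",w.round(4))
E
python3 - <<'E'
from h import *
rel([330,330,290],down(80)); rel([330,330,290],down(67)); rel([400,180,330],down(90),np.array([330,330,290]),down(80))
E
```

```text
xyz [-0.8738 -0.4598 -0.319 ] a [-0.0012 -0.0004 -0.217 ]
xyz [-0.8738 -0.4598 -0.319 ] a [-0.0013 -0.0002 -0.0003]
xyz [-0.4749 -0.6778 -0.2   ] a [-0.     -0.     -0.1667]
```

send_rows(
  rows=[
    {"x":-0.2,"y":-0.1,"z":-0.2,"az":-0.1,"jaw":1},
    {"x":-0.45,"y":-0.23,"z":-0.3,"az":-0.2,"jaw":1},
    {"x":-0.7,"y":-0.36,"z":-0.35,"az":-0.217,"jaw":1},
    {"x":-0.87,"y":-0.46,"z":-0.4,"az":-0.217,"jaw":1},
    {"x":-0.93,"y":-0.7,"z":-0.45,"az":-0.217,"jaw":1},
    {"x":-0.98,"y":-0.95,"z":-0.5,"az":-0.217,"jaw":1},
    {"x":-1,"y":-1,"z":-0.52,"az":-0.38,"jaw":1},
    {"x":-1,"y":-1,"z":-0.52,"az":-0.38,"jaw":1},
    {"x":-1,"y":-1,"z":-0.52,"az":-0.38,"jaw":1},
    {"x":-1,"y":-1,"z":-0.52,"az":-0.38,"jaw":1},
  ],
)

```text
schema error: expected keys x, y, z, ax, ay, az, jaw
```

Run:
```python
from h import *
o=bot.get_obs(); print(o["tool_pos"],o["tcp_rot"],o["joint_positions"],o["time"])
rel([440,90,330],down(88))
```

```text
[205.08231572 482.90623789 226.12711038] [-3.14025355e+00 -2.33289397e-04  2.73981285e+00] [ 1.02303107e+00  3.42650354e-01  1.52488927e+00  3.76424042e-05
  1.27541183e+00 -1.45996584e-01] 0.1
xyz [-1.8492 -1.3495 -0.518 ] a [-0.0012 -0.0005 -0.3503]
```

All keys are required in every row.

send_rows(
  rows=[
    {"x":-0.2,"y":-0.1,"z":-0.2,"ax":0,"ay":0,"az":-0.1,"jaw":1},
    {"x":-0.45,"y":-0.23,"z":-0.3,"ax":0,"ay":0,"az":-0.2,"jaw":1},
    {"x":-0.7,"y":-0.36,"z":-0.35,"ax":0,"ay":0,"az":-0.22,"jaw":1},
    {"x":-0.87,"y":-0.46,"z":-0.4,"ax":0,"ay":0,"az":-0.22,"jaw":1},
    {"x":-0.93,"y":-0.7,"z":-0.45,"ax":0,"ay":0,"az":-0.22,"jaw":1},
    {"x":-0.98,"y":-0.95,"z":-0.5,"ax":0,"ay":0,"az":-0.22,"jaw":1},
    {"x":-1,"y":-1,"z":-0.52,"ax":0,"ay":0,"az":-0.35,"jaw":1},
    {"x":-1,"y":-1,"z":-0.52,"ax":0,"ay":0,"az":-0.35,"jaw":1},
    {"x":-1,"y":-1,"z":-0.52,"ax":0,"ay":0,"az":-0.35,"jaw":1},
    {"x":-1,"y":-1,"z":-0.52,"ax":0,"ay":0,"az":-0.35,"jaw":1},
  ],
)

```text
time: 1.35
tool_pos: [311.1, 221.5, 330.3]
tcp_rot: [-3.141, -0.001, 3.106]
contact_force: [-0.9, -0.6, -0.9]
grip_width: 91.9
finger_force: 0.0
```

Run:
```python
from h import *
o=bot.get_obs(); print(o["tool_pos"],o["tcp_rot"],o["joint_positions"],o["time"])
rel([450,100,340],down(88))
print(np.array(bot.camera_model("wrist")["T_tool_cam"]).round(2))
```

```text
[311.06097297 221.4872228  330.27365866] [-3.14134283e+00 -9.24879162e-04  3.10596297e+00] [ 4.17172676e-01  1.20186131e-03  1.66043818e+00  1.80709188e-04
  1.48089358e+00 -1.11801039e+00] 1.35
xyz [-0.7158 -0.5823 -0.0491] a [-0.0002 -0.0009 -0.0007]
[[   0.     -0.97   -0.25   68.02]
 [   1.      0.     -0.     -0.45]
 [   0.     -0.25    0.97 -157.04]
 [   0.      0.      0.      1.  ]]
```

send_rows(
  rows=[
    {"x":-0.3,"y":-0.2,"z":0,"ax":0,"ay":0,"az":0,"jaw":1},
    {"x":-0.6,"y":-0.4,"z":0,"ax":0,"ay":0,"az":0,"jaw":0.5},
    {"x":-0.9,"y":-0.58,"z":0,"ax":0,"ay":0,"az":0,"jaw":0},
    {"x":-0.9,"y":-0.58,"z":0,"ax":0,"ay":0,"az":0,"jaw":-0.5},
    {"x":-0.9,"y":-0.58,"z":0,"ax":0,"ay":0,"az":0,"jaw":-1},
    {"x":-0.9,"y":-0.58,"z":0,"ax":0,"ay":0,"az":0,"jaw":-1},
    {"x":-0.9,"y":-0.58,"z":0,"ax":0,"ay":0,"az":0,"jaw":-1},
    {"x":-0.9,"y":-0.58,"z":0,"ax":0,"ay":0,"az":0,"jaw":-1},
    {"x":-0.9,"y":-0.58,"z":0,"ax":0,"ay":0,"az":0,"jaw":-1},
    {"x":-0.9,"y":-0.58,"z":0,"ax":0,"ay":0,"az":0,"jaw":-1},
  ],
)

```text
time: 2.6
tool_pos: [486.8, 98.8, 330.8]
tcp_rot: [3.141, 0.0, 3.107]
contact_force: [-0.2, -0.0, 0.1]
grip_width: 6.4
finger_force: 0.0
```

Run:
```python
from h import *
im,d,c=grab("wrist"); save("w1",im); np.savez("w1",im=im,d=d,K=c[0],k=c[1],R=c[2],t=c[3]); P=cloud(c,d); Z=P[...,2]
def rect(mask,n):
    k,l,s,ce=cv2.connectedComponentsWithStats(mask.astype(np.uint8)); i=1+np.argmax(s[1:,4]); q=P[l==i]
    r=cv2.minAreaRect(q[:,:2].astype(np.float32)); print(n,len(q),r,np.median(q,0),"px",ce[i])
near=d>0
rect(near&(Z>134)&(Z<165)&(P[...,0]>505),"timer")
rect(near&(Z>134)&(Z<165)&(P[...,0]<500)&(P[...,0]>450),"lug")
rect(near&(Z>118)&(Z<132),"lid")
rel([485,-150,330],down(78))
```

```text
timer 2120 ((624.8614501953125, -169.61978149414062), (48.25887680053711, 55.291473388671875), 87.7281265258789) [ 622.42119257 -159.50222434  160.47432269] px [ 70.00377358 355.36179245]
lug 549 ((480.1407775878906, 112.77658081054688), (25.061527252197266, 16.278993606567383), 86.74561309814453) [478.11202278 112.25508693 158.84327718] px [335.26593807 207.93806922]
lid 17779 ((509.642822265625, 111.86204528808594), (253.09158325195312, 82.7915267944336), 87.89288330078125) [506.55637495 117.76072772 125.48487849] px [334.51532707 229.95292199]
xyz [-0.0344 -1.2431  0.0039] a [1.000e-04 2.000e-04 1.664e-01]
```

View pics/w1.png

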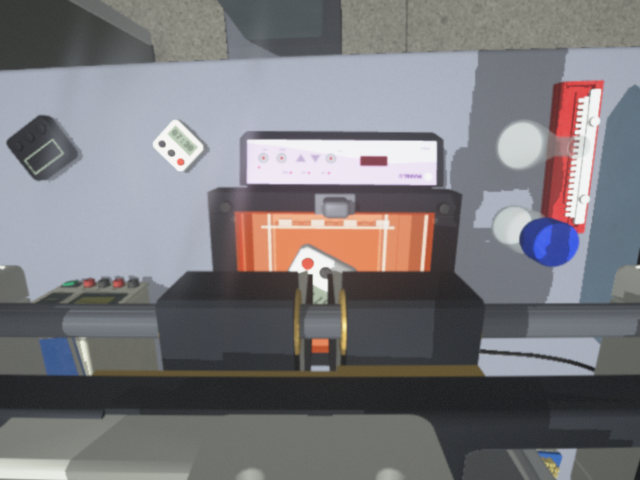

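The wrist view shows the lug at (335,208) measured at (480,113). The timer is half hidden under the gripper at about (320,272), the rocker is at (70,284) and its nearest socket at (88,283).

Run:
```python
from h import *
z=np.load("w1.npz"); c=(z["K"],float(z["k"]),z["R"],z["t"])
print(onz(c,[(70,284),(88,283),(103,283)],22).round(1), pts(c,z["d"],[(70,284),(88,283),(103,283)]).round(1))
z=np.load("side.npz"); c=(z["K"],float(z["k"]),z["R"],z["t"])
# crop px -> side px
f=lambda a,b:(a/3.6+235,b/3.6+170)
q=[f(660,497),f(630,475),f(609,457)]
print(pts(c,z["d"],q).round(1)); 
w=rays(c,q)@c[2].T; 
n=np.array([-.99947,.0325,0]); p=np.array([591,-243,22.])
print((c[3]+w*(((p-c[3])@n)/(w@n))[:,None]).round(1))
```

```text
[[ 595.  -246.    22. ]
 [ 594.3 -220.7   22. ]
 [ 594.9 -200.    22. ]] [[ 593.3 -242.7   26.4]
 [ 592.  -216.5   28.1]
 [ 592.2 -195.4   29.1]]
[[ 592.9 -244.1   27.7]
 [ 591.  -218.7   29.2]
 [ 592.1 -199.    28.8]]
[[ 590.9 -245.    31.4]
 [ 591.8 -218.3   27.7]
 [ 592.4 -198.8   28.1]]
```

send_rows(
  rows=[
    {"x":0,"y":-0.25,"z":0,"ax":0,"ay":0,"az":0,"jaw":-1},
    {"x":0,"y":-0.5,"z":0,"ax":0,"ay":0,"az":0,"jaw":-1},
    {"x":0,"y":-0.75,"z":0,"ax":0,"ay":0,"az":0.08,"jaw":-1},
    {"x":0,"y":-1,"z":0,"ax":0,"ay":0,"az":0.167,"jaw":-1},
    {"x":0.2,"y":-1,"z":0,"ax":0,"ay":0,"az":0.167,"jaw":-1},
    {"x":0.4,"y":-1,"z":0,"ax":0,"ay":0,"az":0.167,"jaw":-1},
    {"x":0.4,"y":-1,"z":0,"ax":0,"ay":0,"az":0.167,"jaw":-1},
    {"x":0.4,"y":-1,"z":0,"ax":0,"ay":0,"az":0.167,"jaw":-1},
    {"x":0.4,"y":-1,"z":0,"ax":0,"ay":0,"az":0.167,"jaw":-1},
    {"x":0.4,"y":-1,"z":0,"ax":0,"ay":0,"az":0.167,"jaw":-1},
  ],
)

```text
time: 3.9
tool_pos: [400.5, -98.4, 330.4]
tcp_rot: [3.141, -0.001, 2.932]
contact_force: [0.9, 0.2, 0.0]
grip_width: 0.5
finger_force: 0.0
```

Run:
```python
from h import *
o=bot.get_obs(); print(o["tool_pos"],o["tcp_rot"],o["joint_positions"],o["grip_width"])
rel([480,-220,200],tilt(-12,90)); rel([500,-220,200],tilt(-12,45))
```

```text
[400.52020412 -98.3727187  330.41804042] [ 3.14133927e+00 -5.03053182e-04  2.93196738e+00] [-4.27276212e-01  6.20608411e-02  1.59658771e+00  1.39305617e-04
  1.48349000e+00 -1.78845938e+00] 0.5460385472182726
xyz [-0.5156 -0.5123  0.6517] a [ 0.0002 -0.0005 -0.0002]
xyz [-0.6134 -0.4915  0.6517] a [ 2.000e-04 -7.505e-01 -3.000e-04]
```

send_rows(
  rows=[
    {"x":-0.15,"y":-0.12,"z":0.1,"ax":0,"ay":0,"az":0,"jaw":-1},
    {"x":-0.3,"y":-0.25,"z":0.2,"ax":0,"ay":-0.15,"az":0,"jaw":-1},
    {"x":-0.45,"y":-0.37,"z":0.3,"ax":0,"ay":-0.3,"az":0,"jaw":-1},
    {"x":-0.55,"y":-0.49,"z":0.45,"ax":0,"ay":-0.45,"az":0,"jaw":-1},
    {"x":-0.61,"y":-0.49,"z":0.65,"ax":0,"ay":-0.6,"az":0,"jaw":-1},
    {"x":-0.61,"y":-0.49,"z":0.65,"ax":0,"ay":-0.75,"az":0,"jaw":-1},
    {"x":-0.61,"y":-0.49,"z":0.65,"ax":0,"ay":-0.75,"az":0,"jaw":-1},
    {"x":-0.61,"y":-0.49,"z":0.65,"ax":0,"ay":-0.75,"az":0,"jaw":-1},
    {"x":-0.61,"y":-0.49,"z":0.65,"ax":0,"ay":-0.75,"az":0,"jaw":-1},
    {"x":-0.61,"y":-0.49,"z":0.65,"ax":0,"ay":-0.75,"az":0,"jaw":-1},
  ],
)

```text
time: 5.15
tool_pos: [503.4, -218.0, 213.5]
tcp_rot: [3.14, 0.766, 2.927]
contact_force: [-0.1, 1.2, -0.4]
grip_width: 0.2
finger_force: 0.0
```

Run:
```python
from h import *
o=bot.get_obs(); print(o["tool_pos"],o["tcp_rot"],o["joint_positions"])
rel([510,-235,70],tilt(-12,45)); rel([558,-245,16],tilt(-12,45))
```

```text
[ 503.41152447 -217.96320504  213.48508819] [3.14039905 0.76623606 2.9266802 ] [-0.76693422  0.13408143  2.14356079  1.14620935  0.41172396 -3.10115708]
xyz [ 0.4612 -0.0769  0.5517] a [-0.0025 -0.0183 -0.0037]
xyz [ 0.4718 -0.075   0.9163] a [-0.0025 -0.0183 -0.0037]
```

q6 is near its limit (-3.10 of -3.11). A half turn about the tool axis gives the same geometry well inside the range.

send_rows(
  rows=[
    {"x":0,"y":0,"z":-0.1,"ax":0,"ay":0,"az":0.17,"jaw":-1},
    {"x":0,"y":0,"z":-0.1,"ax":0,"ay":0,"az":0.34,"jaw":-1},
    {"x":0,"y":0,"z":-0.1,"ax":0,"ay":0,"az":0.51,"jaw":-1},
    {"x":0,"y":0,"z":-0.1,"ax":0,"ay":0,"az":0.68,"jaw":-1},
    {"x":0,"y":0,"z":-0.1,"ax":0,"ay":0,"az":0.85,"jaw":-1},
    {"x":0,"y":0,"z":-0.1,"ax":0,"ay":0,"az":1,"jaw":-1},
    {"x":0,"y":0,"z":-0.1,"ax":0,"ay":0,"az":1,"jaw":-1},
    {"x":0,"y":0,"z":-0.1,"ax":0,"ay":0,"az":1,"jaw":-1},
    {"x":0,"y":0,"z":-0.1,"ax":0,"ay":0,"az":1,"jaw":-1},
    {"x":0,"y":0,"z":-0.1,"ax":0,"ay":0,"az":1,"jaw":-1},
  ],
)

```text
time: 6.4
tool_pos: [489.2, -214.9, 227.3]
tcp_rot: [2.447, 0.353, 1.751]
contact_force: [-0.0, -0.2, 0.0]
grip_width: 0.7
finger_force: 0.0
```

send_rows(
  rows=[
    {"x":0,"y":0,"z":0,"ax":0,"ay":0,"az":0.17,"jaw":-1},
    {"x":0,"y":0,"z":0,"ax":0,"ay":0,"az":0.34,"jaw":-1},
    {"x":0,"y":0,"z":0,"ax":0,"ay":0,"az":0.51,"jaw":-1},
    {"x":0,"y":0,"z":0,"ax":0,"ay":0,"az":0.68,"jaw":-1},
    {"x":0,"y":0,"z":0,"ax":0,"ay":0,"az":0.85,"jaw":-1},
    {"x":0,"y":0,"z":0,"ax":0,"ay":0,"az":1,"jaw":-1},
    {"x":0,"y":0,"z":0,"ax":0,"ay":0,"az":1,"jaw":-1},
    {"x":0,"y":0,"z":0,"ax":0,"ay":0,"az":1,"jaw":-1},
    {"x":0,"y":0,"z":0,"ax":0,"ay":0,"az":1,"jaw":-1},
    {"x":0,"y":0,"z":0,"ax":0,"ay":0,"az":1,"jaw":-1},
  ],
)

```text
time: 7.65
tool_pos: [489.1, -214.9, 227.2]
tcp_rot: [2.447, -0.355, 0.962]
contact_force: [0.2, -0.1, 0.5]
grip_width: 0.1
finger_force: 0.0
```

```bash
cat >> h.py <<'E'
F=np.diag([-1,-1,1])
E
python3 - <<'E'
from h import *
o=bot.get_obs(); print(o["tool_pos"],o["tcp_rot"],o["joint_positions"])
rel([500,-230,90],tilt(-12,45)@F); rel([555,-245,16],tilt(-12,45)@F)
E
```

```text
[ 489.13787199 -214.87103055  227.24811933] [ 2.44748996 -0.35451378  0.96179592] [-0.79091834  0.08296459  2.15283463  1.06628742  0.44666837 -0.93561934]
xyz [-0.2673 -0.3373  0.5426] a [-0.0071  0.0185  0.996 ]
xyz [-0.3059 -0.3742  1.0066] a [-0.0071  0.0185  0.996 ]
```

send_rows(
  rows=[
    {"x":0,"y":0,"z":0,"ax":0,"ay":0,"az":0.17,"jaw":-1},
    {"x":0,"y":0,"z":0,"ax":0,"ay":0,"az":0.34,"jaw":-1},
    {"x":0,"y":0,"z":0,"ax":0,"ay":0,"az":0.51,"jaw":-1},
    {"x":-0.05,"y":-0.06,"z":0.1,"ax":0,"ay":0,"az":0.68,"jaw":-1},
    {"x":-0.1,"y":-0.12,"z":0.2,"ax":0,"ay":0,"az":0.85,"jaw":-1},
    {"x":-0.16,"y":-0.2,"z":0.32,"ax":-0.007,"ay":0.018,"az":0.996,"jaw":-1},
    {"x":-0.22,"y":-0.28,"z":0.44,"ax":-0.007,"ay":0.018,"az":0.996,"jaw":-1},
    {"x":-0.267,"y":-0.337,"z":0.542,"ax":-0.007,"ay":0.018,"az":0.996,"jaw":-1},
    {"x":-0.267,"y":-0.337,"z":0.542,"ax":-0.007,"ay":0.018,"az":0.996,"jaw":-1},
    {"x":-0.267,"y":-0.337,"z":0.542,"ax":-0.007,"ay":0.018,"az":0.996,"jaw":-1},
  ],
)

```text
time: 8.9
tool_pos: [500.3, -230.0, 90.9]
tcp_rot: [-3.141, -0.786, -0.21]
contact_force: [-0.2, -1.5, 0.2]
grip_width: 0.4
finger_force: 0.0
```

Run:
```python
from h import *
o=bot.get_obs(); print(o["tool_pos"],o["tcp_rot"],o["joint_positions"])
rel([565,-246,16],tilt(-12,45)@F); rel([545,-243,16],tilt(-12,45)@F)
im,d,c=grab("wrist"); save("w2",im); np.savez("w2",im=im,d=d,K=c[0],k=c[1],R=c[2],t=c[3])
```

```text
[ 500.28139621 -229.95424574   90.89900496] [-3.1413272  -0.78567116 -0.20985915] [-0.80918385  0.43704352  2.28630345  2.12385431  0.48830972 -1.06001069]
xyz [-0.0293  0.0112  0.5004] a [ 0.     -0.0003 -0.0003]
xyz [-0.1007  0.0173  0.429 ] a [ 0.     -0.0003 -0.0003]
```

View pics/w2.png

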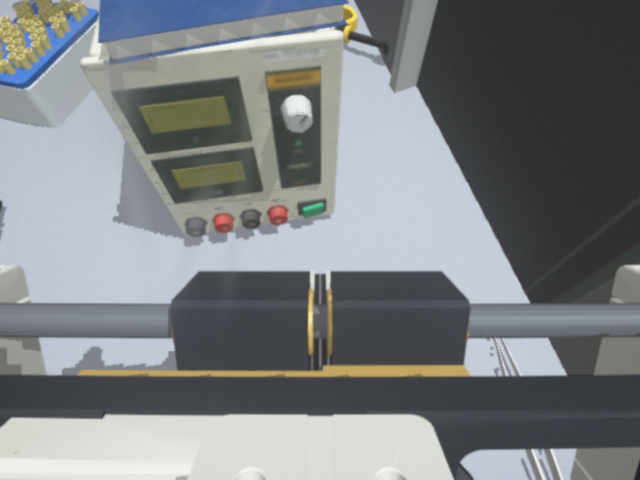

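The wrist view shows the rocker at (314,209), with the nearest socket at (278,215).

Run:
```python
from h import *
z=np.load("w2.npz"); c=(z["K"],float(z["k"]),z["R"],z["t"]); d=z["d"]
print(c[0][0,0]); q=[(314,209),(303,211),(325,207),(278,215),(251,218),(287,207),(288,218)]
print(pts(c,d,q).round(1)); print(onz(c,q[:3],22).round(1))
print(d[300,200],d[300,240],d[280,300])
print(pts(c,d,[(195,275),(445,275)]))
```

```text
370.0281356077977
[[ 590.6 -245.4   25.3]
 [ 589.7 -237.    26.5]
 [ 593.8 -254.4   20.8]
 [ 588.2 -218.6   29.2]
 [ 589.7 -199.4   29.1]
 [ 596.9 -226.3   24.8]
 [ 597.3 -225.9    9.6]]
[[ 592.9 -245.8   22. ]
 [ 592.8 -237.4   22. ]
 [ 593.  -254.2   22. ]]
76.11911 75.94297 86.09741
[[ 480.5278266  -195.16583553  167.0823921 ]
 [ 467.91715292 -254.95409071  166.97780075]]
```

Run:
```python
from h import *
for x in (550,570,576,582): rel([x,-246,13],tilt(-12,45)@F)
```

```text
xyz [-0.0944  0.026   0.4601] a [ 0.0005 -0.0011  0.0002]
xyz [-0.0253  0.0052  0.5294] a [ 0.0005 -0.0011  0.0002]
xyz [-0.0046 -0.001   0.5501] a [ 0.0005 -0.0011  0.0002]
xyz [ 0.0162 -0.0073  0.5709] a [ 0.0005 -0.0011  0.0002]
```

send_rows(
  rows=[
    {"x":-0.05,"y":0.01,"z":0.2,"ax":0,"ay":0,"az":0,"jaw":-1},
    {"x":-0.094,"y":0.026,"z":0.36,"ax":0,"ay":0,"az":0,"jaw":-1},
    {"x":-0.094,"y":0.026,"z":0.46,"ax":0,"ay":0,"az":0,"jaw":-1},
    {"x":-0.094,"y":0.026,"z":0.46,"ax":0,"ay":0,"az":0,"jaw":-1},
    {"x":-0.06,"y":0.015,"z":0.495,"ax":0,"ay":0,"az":0,"jaw":-1},
    {"x":-0.025,"y":0.005,"z":0.529,"ax":0,"ay":0,"az":0,"jaw":-1},
    {"x":-0.005,"y":-0.001,"z":0.55,"ax":0,"ay":0,"az":0,"jaw":-1},
    {"x":-0.005,"y":-0.001,"z":0.55,"ax":0,"ay":0,"az":0,"jaw":-1},
    {"x":-0.005,"y":-0.001,"z":0.55,"ax":0,"ay":0,"az":0,"jaw":-1},
    {"x":-0.005,"y":-0.001,"z":0.55,"ax":0,"ay":0,"az":0,"jaw":-1},
  ],
)

```text
time: 10.2
tool_pos: [575.1, -245.7, 11.5]
tcp_rot: [-3.141, -0.784, -0.211]
contact_force: [0.2, -0.1, -0.3]
grip_width: 0.1
finger_force: 0.0
```

Pushing in 1 mm rows along world +x.

send_rows(
  rows=[
    {"x":0.004,"y":-0.001,"z":0.003,"ax":0,"ay":0,"az":0,"jaw":-1},
    {"x":0.007,"y":-0.002,"z":0.007,"ax":0,"ay":0,"az":0,"jaw":-1},
    {"x":0.01,"y":-0.003,"z":0.01,"ax":0,"ay":0,"az":0,"jaw":-1},
    {"x":0.014,"y":-0.004,"z":0.014,"ax":0,"ay":0,"az":0,"jaw":-1},
    {"x":0.017,"y":-0.005,"z":0.017,"ax":0,"ay":0,"az":0,"jaw":-1},
    {"x":0.021,"y":-0.006,"z":0.021,"ax":0,"ay":0,"az":0,"jaw":-1},
    {"x":0.021,"y":-0.006,"z":0.021,"ax":0,"ay":0,"az":0,"jaw":-1},
    {"x":0.021,"y":-0.006,"z":0.021,"ax":0,"ay":0,"az":0,"jaw":-1},
    {"x":0.021,"y":-0.006,"z":0.021,"ax":0,"ay":0,"az":0,"jaw":-1},
    {"x":0.021,"y":-0.006,"z":0.021,"ax":0,"ay":0,"az":0,"jaw":-1},
  ],
)

```text
time: 11.45
tool_pos: [581.5, -245.8, 11.6]
tcp_rot: [-3.141, -0.785, -0.211]
contact_force: [-0.8, 0.4, -0.2]
grip_width: 0.3
finger_force: 0.0
```

send_rows(
  rows=[
    {"x":0.004,"y":-0.001,"z":0.003,"ax":0,"ay":0,"az":0,"jaw":-1},
    {"x":0.005,"y":-0.001,"z":0.005,"ax":0,"ay":0,"az":0,"jaw":-1},
    {"x":0.007,"y":-0.002,"z":0.007,"ax":0,"ay":0,"az":0,"jaw":-1},
    {"x":0.009,"y":-0.002,"z":0.009,"ax":0,"ay":0,"az":0,"jaw":-1},
    {"x":0.01,"y":-0.003,"z":0.01,"ax":0,"ay":0,"az":0,"jaw":-1},
    {"x":0.01,"y":-0.003,"z":0.01,"ax":0,"ay":0,"az":0,"jaw":-1},
    {"x":0.01,"y":-0.003,"z":0.01,"ax":0,"ay":0,"az":0,"jaw":-1},
    {"x":0.01,"y":-0.003,"z":0.01,"ax":0,"ay":0,"az":0,"jaw":-1},
    {"x":0.01,"y":-0.003,"z":0.01,"ax":0,"ay":0,"az":0,"jaw":-1},
    {"x":0.01,"y":-0.003,"z":0.01,"ax":0,"ay":0,"az":0,"jaw":-1},
  ],
)

```text
time: 12.7
tool_pos: [583.5, -245.7, 11.3]
tcp_rot: [-3.14, -0.783, -0.212]
contact_force: [-6.5, 1.0, 3.2]
grip_width: 0.1
finger_force: 3.4
```

send_rows(
  rows=[
    {"x":0.003,"y":-0.001,"z":0.003,"ax":0,"ay":0,"az":0,"jaw":-1},
    {"x":0.006,"y":-0.001,"z":0.006,"ax":0,"ay":0,"az":0,"jaw":-1},
    {"x":0.006,"y":-0.001,"z":0.006,"ax":0,"ay":0,"az":0,"jaw":-1},
    {"x":0.006,"y":-0.001,"z":0.006,"ax":0,"ay":0,"az":0,"jaw":-1},
    {"x":0.006,"y":-0.001,"z":0.006,"ax":0,"ay":0,"az":0,"jaw":-1},
    {"x":0.006,"y":-0.001,"z":0.006,"ax":0,"ay":0,"az":0,"jaw":-1},
    {"x":0.006,"y":-0.001,"z":0.006,"ax":0,"ay":0,"az":0,"jaw":-1},
    {"x":0.006,"y":-0.001,"z":0.006,"ax":0,"ay":0,"az":0,"jaw":-1},
    {"x":0.006,"y":-0.001,"z":0.006,"ax":0,"ay":0,"az":0,"jaw":-1},
    {"x":0.006,"y":-0.001,"z":0.006,"ax":0,"ay":0,"az":0,"jaw":-1},
  ],
)

```text
time: 13.95
tool_pos: [584.0, -245.6, 11.0]
tcp_rot: [-3.14, -0.781, -0.213]
contact_force: [-15.0, 1.3, 9.3]
grip_width: 0.4
finger_force: 7.5
```

Run:
```python
from h import *
im,d,c=grab("wrist"); save("w3",cv2.resize(im[150:290,200:420],None,fx=3.4,fy=3.4,interpolation=cv2.INTER_CUBIC))
```

```text
(no output)
```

View pics/w3.png

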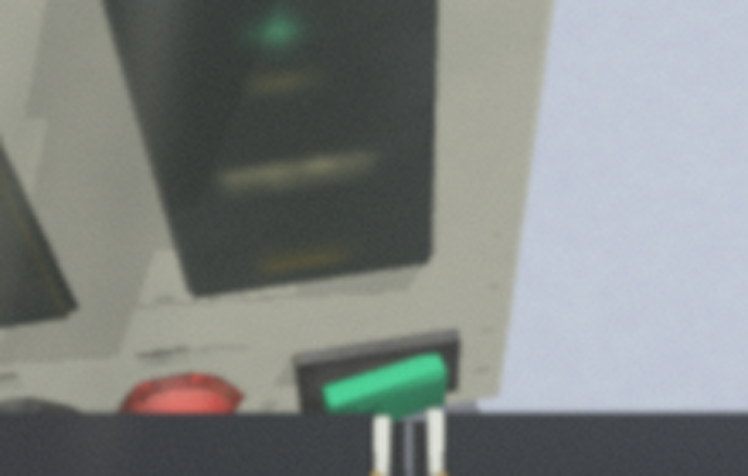

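The crop shows narrow fingers, about 10 mm together (375–445), pressing the rocker's right half; the rocker spans 325–445. I'll back off, shift 8 mm left and push again.

send_rows(
  rows=[
    {"x":-0.04,"y":0.012,"z":-0.04,"ax":0,"ay":0,"az":0,"jaw":-1},
    {"x":-0.046,"y":-0.027,"z":-0.046,"ax":0,"ay":0,"az":0,"jaw":-1},
    {"x":-0.046,"y":-0.027,"z":-0.046,"ax":0,"ay":0,"az":0,"jaw":-1},
    {"x":-0.036,"y":-0.03,"z":-0.036,"ax":0,"ay":0,"az":0,"jaw":-1},
    {"x":-0.026,"y":-0.033,"z":-0.026,"ax":0,"ay":0,"az":0,"jaw":-1},
    {"x":-0.022,"y":-0.035,"z":-0.022,"ax":0,"ay":0,"az":0,"jaw":-1},
    {"x":-0.018,"y":-0.036,"z":-0.018,"ax":0,"ay":0,"az":0,"jaw":-1},
    {"x":-0.014,"y":-0.037,"z":-0.014,"ax":0,"ay":0,"az":0,"jaw":-1},
    {"x":-0.012,"y":-0.038,"z":-0.012,"ax":0,"ay":0,"az":0,"jaw":-1},
    {"x":-0.01,"y":-0.039,"z":-0.01,"ax":0,"ay":0,"az":0,"jaw":-1},
  ],
)

```text
time: 15.25
tool_pos: [584.2, -237.4, 11.2]
tcp_rot: [-3.14, -0.783, -0.211]
contact_force: [-5.7, 3.2, 3.3]
grip_width: 0.7
finger_force: 3.1
```

send_rows(
  rows=[
    {"x":0.002,"y":-0.001,"z":0.002,"ax":0,"ay":0,"az":0,"jaw":-1},
    {"x":0.004,"y":-0.001,"z":0.004,"ax":0,"ay":0,"az":0,"jaw":-1},
    {"x":0.004,"y":-0.001,"z":0.004,"ax":0,"ay":0,"az":0,"jaw":-1},
    {"x":0.004,"y":-0.001,"z":0.004,"ax":0,"ay":0,"az":0,"jaw":-1},
    {"x":0.004,"y":-0.001,"z":0.004,"ax":0,"ay":0,"az":0,"jaw":-1},
    {"x":0.004,"y":-0.001,"z":0.004,"ax":0,"ay":0,"az":0,"jaw":-1},
    {"x":0.004,"y":-0.001,"z":0.004,"ax":0,"ay":0,"az":0,"jaw":-1},
    {"x":0.004,"y":-0.001,"z":0.004,"ax":0,"ay":0,"az":0,"jaw":-1},
    {"x":0.004,"y":-0.001,"z":0.004,"ax":0,"ay":0,"az":0,"jaw":-1},
    {"x":0.004,"y":-0.001,"z":0.004,"ax":0,"ay":0,"az":0,"jaw":-1},
  ],
)

```text
time: 16.5
tool_pos: [585.0, -237.1, 11.1]
tcp_rot: [-3.14, -0.783, -0.211]
contact_force: [-8.4, 4.1, 4.5]
grip_width: 0.4
finger_force: 4.7
```

Run:
```python
from h import *
R=tilt(-12,45)@F
rel([540,-230,30],R); rel([500,-230,91],R); rel([460,-150,230],R)
```

```text
xyz [-0.0946  0.0122 -0.2271] a [-0.0003  0.0025 -0.0012]
xyz [-0.0182  0.0536 -0.5813] a [-0.0003  0.0025 -0.0012]
xyz [ 0.2739 -0.2966 -1.2706] a [-0.0003  0.0025 -0.0012]
```

send_rows(
  rows=[
    {"x":-0.095,"y":0.012,"z":-0.1,"ax":0,"ay":0,"az":0,"jaw":-1},
    {"x":-0.095,"y":0.012,"z":-0.227,"ax":0,"ay":0,"az":0,"jaw":-1},
    {"x":-0.06,"y":0.03,"z":-0.4,"ax":0,"ay":0,"az":0,"jaw":-1},
    {"x":-0.018,"y":0.054,"z":-0.581,"ax":0,"ay":0,"az":0,"jaw":-1},
    {"x":-0.018,"y":0.054,"z":-0.581,"ax":0,"ay":0,"az":0,"jaw":-1},
    {"x":-0.018,"y":0.054,"z":-0.581,"ax":0,"ay":0,"az":0,"jaw":-1},
    {"x":-0.018,"y":0.054,"z":-0.581,"ax":0,"ay":0,"az":0,"jaw":-1},
    {"x":-0.018,"y":0.054,"z":-0.581,"ax":0,"ay":0,"az":0,"jaw":-1},
    {"x":-0.018,"y":0.054,"z":-0.581,"ax":0,"ay":0,"az":0,"jaw":-1},
    {"x":-0.018,"y":0.054,"z":-0.581,"ax":0,"ay":0,"az":0,"jaw":-1},
  ],
)

```text
time: 17.75
tool_pos: [501.0, -230.6, 91.0]
tcp_rot: [-3.14, -0.785, -0.211]
contact_force: [-0.1, -0.4, -0.6]
grip_width: 0.5
finger_force: 0.0
```

Run:
```python
from h import *
a=np.load("w2.npz")["im"]
im,d,c=grab("wrist"); 
k=lambda i:cv2.resize(i[185:240,250:350],None,fx=5,fy=5,interpolation=cv2.INTER_CUBIC)
save("w4",np.vstack([k(a),k(im)]))
def slope(im,d,c):
    g=(im[...,1].astype(int)-np.maximum(im[...,0],im[...,2])>25); g[:190]=0; g[225:]=0; g[:,:295]=0; g[:,340:]=0; g&=d>0
    q=cloud(c,d)[g]; print(g.sum(), np.polyfit(q[:,1]+245,q[:,0],1))
z=np.load("w2.npz"); slope(z["im"],z["d"],(z["K"],float(z["k"]),z["R"],z["t"])); slope(im,d,c)
print(bot.get_obs()["tool_pos"],bot.get_obs()["joint_positions"])
rel([470,-120,330],down(78)@F)
rel([470,-120,330],tilt(-12,60)@F)
```

```text
178 [-1.39808545e-01  5.91307816e+02]
138 [1.09634000e-02 5.91605475e+02]
[ 501.01896705 -230.66779499   91.12879397] [-0.80872264  0.43688492  2.28288249  2.11768297  0.48549268 -1.05217433]
xyz [ 0.6548 -0.5096 -1.0336] a [-3.000e-04 -7.494e-01 -8.000e-04]
xyz [ 0.6548 -0.5096 -1.0336] a [-1.000e-04 -2.494e-01 -9.000e-04]
```

View pics/w4.png

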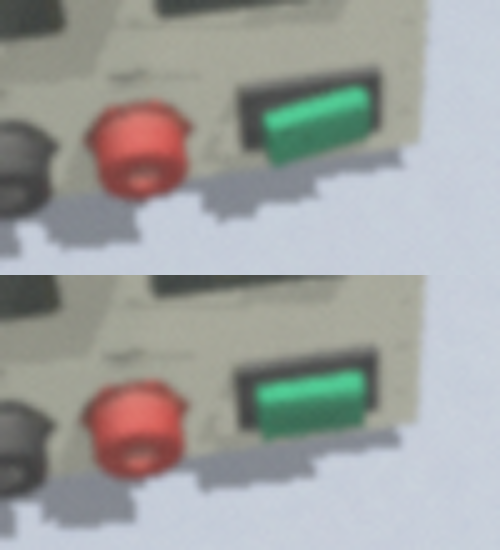

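The top panel shows the rocker tilted before the push; the bottom panel shows it about level now. I'll average a few frames to measure the angle properly.

Run:
```python
from h import *
def one(im,d,c):
    P=cloud(c,d); g=(im[...,1].astype(int)-np.maximum(im[...,0],im[...,2])>25); g[:190]=0; g[225:]=0; g[:,:295]=0; g[:,340:]=0; g&=d>0
    Z=P[...,2]; q=P[g]; q=q[(q[:,2]<26)]
    f=P[(Z>25)&(Z<145)&(P[...,1]<-150)&(P[...,1]>-262)&(abs(P[...,0]-597)<4)]
    s=np.polyfit(f[:,1],f[:,0],1)[0]; A=np.c_[q[:,1],q[:,2],np.ones(len(q))]
    return np.linalg.lstsq(A,q[:,0],rcond=None)[0][0], np.polyfit(q[:,1],q[:,0],1)[0], s
z=np.load("w2.npz"); print("before",one(z["im"],z["d"],(z["K"],float(z["k"]),z["R"],z["t"])))
r=np.array([one(*grab("wrist")) for _ in range(6)]); print(r.mean(0),r.std(0))
```

```text
before (np.float64(-0.08682004528786094), np.float64(-0.10422687602929294), np.float64(0.027119868965396216))
[-0.03639757 -0.040653    0.02698814] [3.22685398e-02 3.67211759e-02 9.62515778e-05]
```

The averaged fit is too noisy to be sure, so I'll give it a second, firmer push on the left half.

Run:
```python
from h import *
R=tilt(-12,45)@F
for x in (550,572,584,588): rel([x,-239,13],R)
```

```text
xyz [-0.1011 -0.0105  0.4526] a [ 0.0002  0.0004 -0.0008]
xyz [-0.0251 -0.0334  0.5286] a [ 0.0002  0.0004 -0.0008]
xyz [ 0.0165 -0.0459  0.5701] a [ 0.0002  0.0004 -0.0008]
xyz [ 0.0303 -0.0501  0.5839] a [ 0.0002  0.0004 -0.0008]
```

send_rows(
  rows=[
    {"x":-0.06,"y":-0.01,"z":0.25,"ax":0,"ay":0,"az":0,"jaw":-1},
    {"x":-0.101,"y":-0.01,"z":0.452,"ax":0,"ay":0,"az":0,"jaw":-1},
    {"x":-0.101,"y":-0.01,"z":0.452,"ax":0,"ay":0,"az":0,"jaw":-1},
    {"x":-0.025,"y":-0.033,"z":0.529,"ax":0,"ay":0,"az":0,"jaw":-1},
    {"x":0.0,"y":-0.041,"z":0.554,"ax":0,"ay":0,"az":0,"jaw":-1},
    {"x":0.01,"y":-0.044,"z":0.564,"ax":0,"ay":0,"az":0,"jaw":-1},
    {"x":0.017,"y":-0.046,"z":0.571,"ax":0,"ay":0,"az":0,"jaw":-1},
    {"x":0.02,"y":-0.047,"z":0.574,"ax":0,"ay":0,"az":0,"jaw":-1},
    {"x":0.023,"y":-0.048,"z":0.577,"ax":0,"ay":0,"az":0,"jaw":-1},
    {"x":0.023,"y":-0.048,"z":0.577,"ax":0,"ay":0,"az":0,"jaw":-1},
  ],
)

```text
time: 19.35
tool_pos: [584.4, -239.0, 13.0]
tcp_rot: [-3.14, -0.783, -0.213]
contact_force: [-11.1, 0.8, 8.5]
grip_width: 0.3
finger_force: 5.7
```

The finger stops hard at 11 N, so the rocker is on its stop. Now over to the timer.

Run:
```python
from h import *
R=tilt(-12,45)@F
rel([540,-235,40],R); rel([500,-200,160],R); rel([450,-110,226],tilt(-12,75)@F)
rel([490,95,320],down(88)@F,np.array([450,-110,226]),tilt(-12,75)@F)
```

```text
xyz [-0.0615  0.0269 -0.2517] a [ 0.001   0.002  -0.0023]
xyz [ 0.1971 -0.1027 -0.8407] a [ 0.001   0.002  -0.0023]
xyz [ 0.1895 -0.4903 -1.3135] a [ 4.00e-04 -4.98e-01 -2.50e-03]
xyz [ 0.1048 -1.0442 -0.4585] a [ 0.0218 -0.2494 -0.1657]
```

send_rows(
  rows=[
    {"x":-0.06,"y":0.027,"z":-0.1,"ax":0,"ay":0,"az":0,"jaw":-1},
    {"x":-0.06,"y":0.027,"z":-0.25,"ax":0,"ay":0,"az":0,"jaw":-1},
    {"x":0.06,"y":-0.03,"z":-0.5,"ax":0,"ay":0,"az":0,"jaw":-1},
    {"x":0.2,"y":-0.1,"z":-0.75,"ax":0,"ay":0,"az":0,"jaw":-0.5},
    {"x":0.22,"y":-0.2,"z":-0.95,"ax":0,"ay":-0.15,"az":0,"jaw":0},
    {"x":0.22,"y":-0.38,"z":-1.0,"ax":0,"ay":-0.3,"az":0,"jaw":0.5},
    {"x":0.25,"y":-0.6,"z":-1.0,"ax":0,"ay":-0.45,"az":0,"jaw":1},
    {"x":0.3,"y":-0.8,"z":-1.0,"ax":0,"ay":-0.6,"az":0,"jaw":1},
    {"x":0.35,"y":-0.9,"z":-1.0,"ax":0,"ay":-0.75,"az":0,"jaw":1},
    {"x":0.35,"y":-0.9,"z":-1.0,"ax":0,"ay":-0.75,"az":0,"jaw":1},
  ],
)

```text
time: 20.6
tool_pos: [534.4, -59.0, 185.4]
tcp_rot: [-2.97, -0.48, -0.171]
contact_force: [0.6, 0.0, 0.1]
grip_width: 65.8
finger_force: 0.0
```

Run:
```python
from h import *
o=bot.get_obs(); print(o["tool_pos"],o["tcp_rot"],o["joint_positions"])
rel([490,95,300],down(88)@F)
```

```text
[534.44630212 -59.03502683 185.43404124] [-2.97007049 -0.48042862 -0.17143971] [-0.42164721  0.19982688  1.98126758  0.51852806  0.59580889  0.89892781]
xyz [-0.046  -0.8247 -0.537 ] a [-0.1291 -0.4677 -0.0882]
```

send_rows(
  rows=[
    {"x":0.05,"y":-0.05,"z":-0.25,"ax":-0.02,"ay":-0.1,"az":-0.02,"jaw":1},
    {"x":0.0,"y":-0.1,"z":-0.45,"ax":-0.05,"ay":-0.2,"az":-0.05,"jaw":1},
    {"x":-0.046,"y":-0.3,"z":-0.537,"ax":-0.08,"ay":-0.3,"az":-0.07,"jaw":1},
    {"x":-0.046,"y":-0.5,"z":-0.537,"ax":-0.129,"ay":-0.468,"az":-0.088,"jaw":1},
    {"x":-0.046,"y":-0.7,"z":-0.537,"ax":-0.129,"ay":-0.468,"az":-0.088,"jaw":1},
    {"x":-0.046,"y":-0.825,"z":-0.537,"ax":-0.129,"ay":-0.468,"az":-0.088,"jaw":1},
    {"x":-0.046,"y":-0.825,"z":-0.537,"ax":-0.129,"ay":-0.468,"az":-0.088,"jaw":1},
    {"x":-0.046,"y":-0.825,"z":-0.537,"ax":-0.129,"ay":-0.468,"az":-0.088,"jaw":1},
    {"x":-0.046,"y":-0.825,"z":-0.537,"ax":-0.129,"ay":-0.468,"az":-0.088,"jaw":1},
    {"x":-0.046,"y":-0.825,"z":-0.537,"ax":-0.129,"ay":-0.468,"az":-0.088,"jaw":1},
  ],
)

```text
time: 21.85
tool_pos: [490.4, 93.7, 300.0]
tcp_rot: [3.141, -0.004, -0.036]
contact_force: [-0.6, -0.1, -0.5]
grip_width: 92.0
finger_force: 0.0
```

Run:
```python
from h import *
o=bot.get_obs(); print(o["tool_pos"],o["tcp_rot"],o["joint_positions"])
im,d,c=grab("wrist"); save("w5",im); np.savez("w5",im=im,d=d,K=c[0],k=c[1],R=c[2],t=c[3]); P=cloud(c,d); Z=P[...,2]
X,Y=P[...,0],P[...,1]
q=(Z>136)&(Z<160)&(abs(X-558)<50)&(abs(Y-95)<55)
k,l,s,ce=cv2.connectedComponentsWithStats(q.astype(np.uint8)); i=1+np.argmax(s[1:,4]); p=P[l==i]
print(cv2.minAreaRect(p[:,:2].astype(np.float32)),np.median(p,0),s[i])
# white region on the plane z=143
g=((im.min(2)>150)&(abs(X-558)<60)&(abs(Y-95)<60)&(Z>120)).astype(np.uint8)
k,l,s,ce=cv2.connectedComponentsWithStats(g); i=1+np.argmax(s[1:,4]); v,u=np.nonzero(l==i)
w=onz(c,np.c_[u,v],143)[:,:2]; print(cv2.minAreaRect(w.astype(np.float32)),s[i],ce[i])
```

```text
[490.38816487  93.68002321 299.97289155] [ 3.14137594 -0.003937   -0.03555804] [ 3.54462452e-02  2.43400917e-01  1.45958589e+00 -5.00100705e-04
  1.43469416e+00  1.64186793e+00]
((559.1512451171875, 93.20820617675781), (66.0764389038086, 62.33768081665039), 59.14212417602539) [559.97849461  93.37358825 142.47099509] [ 268   89   98  100 6018]
((558.748046875, 95.01704406738281), (112.6030044555664, 113.08867645263672), 89.50009155273438) [ 244   65  140  143 6045] [321.44979322 144.97204301]
```

View pics/w5.png

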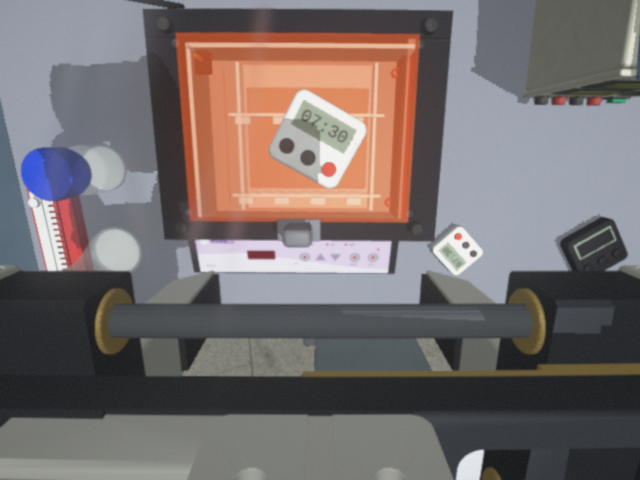

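The picture shows the white timer at (318,139), reading 07:30. It measures 66 x 62 mm, centred at (559,93), with its 66 mm side at azimuth 59°. I'll grip across the 62 mm side with tool y at azimuth -31°. The place spot at (530,-92) is bare.

Run:
```python
from h import *
R=down(-31)
rel([559.2,93.2,190],R)
print("z move from 190 to 130:",60/200)
rel([559.2,93.2,130],R,np.array([559.2,93.2,190]),R)
rel([545,0,210],down(-15),np.array([559.2,93.2,130]),R)
rel([530,-92,210],down(0),np.array([559.2,93.2,130]),R)
```

```text
xyz [ 0.3416 -0.009   0.5514] a [ 0.0022 -0.0034 -1.017 ]
z move from 190 to 130: 0.3
xyz [0.  0.  0.3] a [0. 0. 0.]
xyz [-0.436   0.1791 -0.4   ] a [-0.      0.     -0.2667]
xyz [-0.8689  0.3518 -0.4   ] a [-0.      0.     -0.5167]
```

send_rows(
  rows=[
    {"x":0.1,"y":0,"z":0.05,"ax":0,"ay":0,"az":-0.17,"jaw":1},
    {"x":0.2,"y":0,"z":0.1,"ax":0,"ay":0,"az":-0.34,"jaw":1},
    {"x":0.342,"y":-0.009,"z":0.2,"ax":0,"ay":0,"az":-0.51,"jaw":1},
    {"x":0.342,"y":-0.009,"z":0.3,"ax":0,"ay":0,"az":-0.68,"jaw":1},
    {"x":0.342,"y":-0.009,"z":0.4,"ax":0,"ay":0,"az":-0.85,"jaw":1},
    {"x":0.342,"y":-0.009,"z":0.5,"ax":0,"ay":0,"az":-1,"jaw":1},
    {"x":0.342,"y":-0.009,"z":0.551,"ax":0,"ay":0,"az":-1,"jaw":1},
    {"x":0.342,"y":-0.009,"z":0.551,"ax":0,"ay":0,"az":-1,"jaw":1},
    {"x":0.342,"y":-0.009,"z":0.551,"ax":0,"ay":0,"az":-1,"jaw":1},
    {"x":0.342,"y":-0.009,"z":0.551,"ax":0,"ay":0,"az":-1,"jaw":1},
  ],
)

```text
time: 23.15
tool_pos: [559.7, 94.0, 190.9]
tcp_rot: [3.137, -0.003, 1.012]
contact_force: [0.7, 0.5, 0.4]
grip_width: 91.4
finger_force: 0.0
```

Run:
```python
from h import *
o=bot.get_obs(); print(o["tool_pos"],o["tcp_rot"],o["joint_positions"])
rel([559.2,93.2,130],down(-31))
```

```text
[559.70991579  93.9803798  190.89869506] [ 3.13677413e+00 -2.77128207e-03  1.01221259e+00] [ 3.15467712e-02  4.46006592e-01  1.46530791e+00 -4.02685419e-04
  1.22473249e+00  5.90272723e-01]
xyz [-0.0055 -0.0016  0.3045] a [ 0.0046 -0.0026 -0.0167]
```

Descend, close, lift.

send_rows(
  rows=[
    {"x":-0.005,"y":-0.002,"z":0.15,"ax":0.004,"ay":-0.002,"az":-0.017,"jaw":1},
    {"x":-0.005,"y":-0.002,"z":0.25,"ax":0.004,"ay":-0.002,"az":-0.017,"jaw":1},
    {"x":-0.005,"y":-0.002,"z":0.303,"ax":0.004,"ay":-0.002,"az":-0.017,"jaw":1},
    {"x":-0.005,"y":-0.002,"z":0.303,"ax":0.004,"ay":-0.002,"az":-0.017,"jaw":0.6},
    {"x":-0.005,"y":-0.002,"z":0.303,"ax":0.004,"ay":-0.002,"az":-0.017,"jaw":0.1},
    {"x":-0.005,"y":-0.002,"z":0.303,"ax":0.004,"ay":-0.002,"az":-0.017,"jaw":0.1},
    {"x":-0.005,"y":-0.002,"z":0.303,"ax":0.004,"ay":-0.002,"az":-0.017,"jaw":0.1},
    {"x":-0.005,"y":-0.002,"z":0.303,"ax":0.004,"ay":-0.002,"az":-0.017,"jaw":0.1},
    {"x":-0.005,"y":-0.002,"z":0.303,"ax":0.004,"ay":-0.002,"az":-0.017,"jaw":0.1},
    {"x":-0.005,"y":-0.002,"z":0.303,"ax":0.004,"ay":-0.002,"az":-0.017,"jaw":0.1},
  ],
)

```text
time: 24.4
tool_pos: [559.1, 93.3, 130.1]
tcp_rot: [3.141, -0.001, 1.031]
contact_force: [-0.4, -0.2, 6.4]
grip_width: 61.7
finger_force: 30.0
```

send_rows(
  rows=[
    {"x":0,"y":0,"z":-0.15,"ax":0,"ay":0,"az":0,"jaw":0.1},
    {"x":0,"y":0,"z":-0.35,"ax":0,"ay":0,"az":0,"jaw":0.1},
    {"x":-0.2,"y":0.08,"z":-0.4,"ax":0,"ay":0,"az":-0.12,"jaw":0.1},
    {"x":-0.42,"y":0.17,"z":-0.4,"ax":0,"ay":0,"az":-0.25,"jaw":0.1},
    {"x":-0.64,"y":0.26,"z":-0.4,"ax":0,"ay":0,"az":-0.38,"jaw":0.1},
    {"x":-0.869,"y":0.352,"z":-0.4,"ax":0,"ay":0,"az":-0.517,"jaw":0.1},
    {"x":-0.869,"y":0.352,"z":-0.4,"ax":0,"ay":0,"az":-0.517,"jaw":0.1},
    {"x":-0.869,"y":0.352,"z":-0.2,"ax":0,"ay":0,"az":-0.517,"jaw":0.1},
    {"x":-0.869,"y":0.352,"z":0,"ax":0,"ay":0,"az":-0.517,"jaw":0.1},
    {"x":-0.869,"y":0.352,"z":0,"ax":0,"ay":0,"az":-0.517,"jaw":0.1},
  ],
)

```text
time: 25.65
tool_pos: [527.7, -90.5, 126.7]
tcp_rot: [-3.134, -0.003, 1.572]
contact_force: [-0.5, 0.0, -1.8]
grip_width: 61.8
finger_force: 30.0
```

Run:
```python
from h import *
o=bot.get_obs(); print(o["tool_pos"],o["tcp_rot"],o["joint_positions"],o["grip_width"])
rel([530,-92,5],down(0))
```

```text
[527.66078423 -90.4565956  126.73939602] [-3.13406695e+00 -2.68906307e-03  1.57184150e+00] [-3.13115382e-01  4.65448933e-01  1.63015823e+00  2.66641417e-04
  1.05397384e+00 -3.14303354e-01] 61.845894958535105
xyz [-0.0094  0.0163  0.6086] a [-0.0072 -0.0026  0.001 ]
```

send_rows(
  rows=[
    {"x":0,"y":0,"z":0.25,"ax":0,"ay":0,"az":0,"jaw":0.1},
    {"x":0,"y":0,"z":0.45,"ax":0,"ay":0,"az":0,"jaw":0.1},
    {"x":0,"y":0,"z":0.57,"ax":0,"ay":0,"az":0,"jaw":0.1},
    {"x":0,"y":0,"z":0.61,"ax":0,"ay":0,"az":0,"jaw":0.1},
    {"x":0,"y":0,"z":0.622,"ax":0,"ay":0,"az":0,"jaw":0.1},
    {"x":0,"y":0,"z":0.627,"ax":0,"ay":0,"az":0,"jaw":0.1},
    {"x":0,"y":0,"z":0.627,"ax":0,"ay":0,"az":0,"jaw":0.1},
    {"x":0,"y":0,"z":0.627,"ax":0,"ay":0,"az":0,"jaw":0.1},
    {"x":0,"y":0,"z":0.627,"ax":0,"ay":0,"az":0,"jaw":0.1},
    {"x":0,"y":0,"z":0.627,"ax":0,"ay":0,"az":0,"jaw":0.1},
  ],
)

```text
time: 26.9
tool_pos: [529.6, -92.0, 4.1]
tcp_rot: [-3.141, -0.0, 1.572]
contact_force: [-0.7, -0.2, -0.5]
grip_width: 61.8
finger_force: 30.0
```

send_rows(
  rows=[
    {"x":0,"y":0,"z":0.004,"ax":0,"ay":0,"az":0,"jaw":0.1},
    {"x":0,"y":0,"z":0.006,"ax":0,"ay":0,"az":0,"jaw":0.1},
    {"x":0,"y":0,"z":0.006,"ax":0,"ay":0,"az":0,"jaw":0.4},
    {"x":0,"y":0,"z":0.0,"ax":0,"ay":0,"az":0,"jaw":0.7},
    {"x":0,"y":0,"z":0.0,"ax":0,"ay":0,"az":0,"jaw":1},
    {"x":0,"y":0,"z":0.0,"ax":0,"ay":0,"az":0,"jaw":1},
    {"x":0,"y":0,"z":0.0,"ax":0,"ay":0,"az":0,"jaw":1},
    {"x":0,"y":0,"z":-0.15,"ax":0,"ay":0,"az":0,"jaw":1},
    {"x":0,"y":0,"z":-0.4,"ax":0,"ay":0,"az":0,"jaw":1},
    {"x":0,"y":0,"z":-0.7,"ax":0,"ay":0,"az":0,"jaw":1},
  ],
)

```text
time: 28.15
tool_pos: [529.0, -91.8, 144.7]
tcp_rot: [-3.139, -0.001, 1.572]
contact_force: [1.1, 0.1, 0.8]
grip_width: 92.0
finger_force: 0.0
```

Run:
```python
from h import *
o=bot.get_obs(); print(o["tool_pos"],o["joint_positions"],o["grip_width"])
im,d,c=grab("scene"); P=cloud(c,d); X,Y,Z=[P[...,i] for i in range(3)]
q=(abs(X-530)<50)&(abs(Y+92)<50)&(Z>8)&(Z<40)&(im.min(2)>90)
p=P[q]; print(q.sum(), np.median(p,0), cv2.minAreaRect(p[:,:2].astype(np.float32)), np.linalg.lstsq(np.c_[p[:,:2],np.ones(len(p))],p[:,2],rcond=None)[0])
# lid grip pose candidates
rel([480.1,112.8,240],down(87.5)); rel([480.1,112.8,240],down(-92.5))
```

```text
[528.97916923 -91.75475481 144.70449406] [-3.14516318e-01  4.44351373e-01  1.60841996e+00 -3.77472194e-05
  1.09192751e+00 -3.15865400e-01] 91.99291899423814
505 [525.26492042 -94.98898116  15.29033307] ((527.6727294921875, -93.64750671386719), (64.37294006347656, 67.94361114501953), 1.3622428178787231) [0.0223495  0.01232997 4.5449661 ]
xyz [ 1.0275 -0.2587 -0.4393] a [ 0.0055  0.0104 -1.4566]
xyz [ 1.0275 -0.2587 -0.4393] a [ 0.0105 -0.0056  1.5433]
```

The timer lies flat and measures 64 x 68 mm at a height of about 15 mm. Now to the lid grip.

send_rows(
  rows=[
    {"x":0,"y":0,"z":-0.25,"ax":0,"ay":0,"az":0.1,"jaw":1},
    {"x":0,"y":0,"z":-0.5,"ax":0,"ay":0,"az":0.27,"jaw":1},
    {"x":0.2,"y":-0.05,"z":-0.5,"ax":0,"ay":0,"az":0.44,"jaw":1},
    {"x":0.4,"y":-0.1,"z":-0.5,"ax":0,"ay":0,"az":0.6,"jaw":1},
    {"x":0.6,"y":-0.15,"z":-0.5,"ax":0,"ay":0,"az":0.77,"jaw":1},
    {"x":0.8,"y":-0.2,"z":-0.5,"ax":0,"ay":0,"az":0.93,"jaw":1},
    {"x":0.95,"y":-0.25,"z":-0.5,"ax":0,"ay":0,"az":1,"jaw":1},
    {"x":1,"y":-0.26,"z":-0.5,"ax":0,"ay":0,"az":1,"jaw":1},
    {"x":1,"y":-0.26,"z":-0.5,"ax":0,"ay":0,"az":1,"jaw":1},
    {"x":1,"y":-0.26,"z":-0.5,"ax":0,"ay":0,"az":1,"jaw":1},
  ],
)

```text
time: 29.45
tool_pos: [477.9, 107.1, 244.0]
tcp_rot: [-3.141, 0.001, 0.525]
contact_force: [-0.2, -0.1, -0.4]
grip_width: 91.7
finger_force: 0.0
```

Run:
```python
from h import *
o=bot.get_obs(); print(o["tool_pos"],o["joint_positions"])
rel([480.1,112.8,190],down(-92.4))
```

```text
[477.88704946 107.06927681 243.98707717] [ 6.38658580e-02  2.63724429e-01  1.58689248e+00 -1.60028441e-04
  1.29161068e+00  1.10989284e+00]
xyz [ 0.0241 -0.0192  0.2699] a [0.     0.0006 0.5412]
```

send_rows(
  rows=[
    {"x":0.01,"y":-0.01,"z":0,"ax":0,"ay":0,"az":0.17,"jaw":1},
    {"x":0.024,"y":-0.019,"z":0,"ax":0,"ay":0,"az":0.34,"jaw":0.2},
    {"x":0.024,"y":-0.019,"z":0.1,"ax":0,"ay":0,"az":0.541,"jaw":0.2},
    {"x":0.024,"y":-0.019,"z":0.2,"ax":0,"ay":0,"az":0.541,"jaw":0.2},
    {"x":0.024,"y":-0.019,"z":0.27,"ax":0,"ay":0,"az":0.541,"jaw":0.2},
    {"x":0.024,"y":-0.019,"z":0.27,"ax":0,"ay":0,"az":0.541,"jaw":0.2},
    {"x":0.024,"y":-0.019,"z":0.27,"ax":0,"ay":0,"az":0.541,"jaw":0.2},
    {"x":0.024,"y":-0.019,"z":0.27,"ax":0,"ay":0,"az":0.541,"jaw":0.2},
    {"x":0.024,"y":-0.019,"z":0.27,"ax":0,"ay":0,"az":0.541,"jaw":0.2},
    {"x":0.024,"y":-0.019,"z":0.27,"ax":0,"ay":0,"az":0.541,"jaw":0.2},
  ],
)

```text
time: 30.7
tool_pos: [479.8, 113.7, 190.3]
tcp_rot: [-3.141, 0.0, -0.041]
contact_force: [-0.6, -0.3, 0.6]
grip_width: 55.0
finger_force: 0.0
```

Run:
```python
from h import *
o=bot.get_obs(); print(o["tool_pos"],o["tcp_rot"],o["joint_positions"],o["grip_width"])
rel([480.1,112.8,133],down(-92.4))
im,d,c=grab("scene"); P=cloud(c,d); X,Y,Z=[P[...,i] for i in range(3)]
q=(abs(X-530)<50)&(abs(Y+92)<50)&(Z>8)&(Z<40)
k=lambda i,a,b:cv2.resize(i[a:a+110,b:b+140],None,fx=2.8,fy=2.8)
v,u=np.nonzero(q); save("chk",np.hstack([k(im,170,220),k(im,max(0,int(v.mean())-55),int(u.mean())-70)]))
```

```text
[479.79057055 113.72529902 190.34324928] [-3.14138015e+00  1.93299229e-04 -4.12939283e-02] [7.70134917e-02 3.18150088e-01 1.66663833e+00 2.55387230e-04
 1.15697111e+00 1.68900105e+00] 54.99588155697446
xyz [0.0018 0.0046 0.2867] a [-0.0002  0.0002  0.0006]
```

View pics/chk.png

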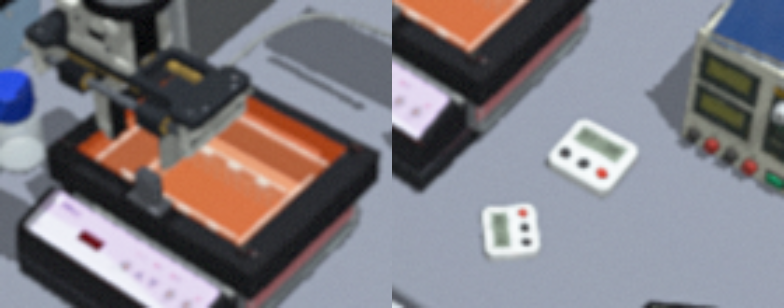

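The left half shows the open fingers above the lug. The right half shows the larger timer lying face up at (593,155). Descending on the lug and closing.

send_rows(
  rows=[
    {"x":0.002,"y":0.004,"z":0.1,"ax":0,"ay":0,"az":0,"jaw":0.2},
    {"x":0.002,"y":0.004,"z":0.2,"ax":0,"ay":0,"az":0,"jaw":0.2},
    {"x":0.002,"y":0.004,"z":0.25,"ax":0,"ay":0,"az":0,"jaw":0.2},
    {"x":0.002,"y":0.004,"z":0.285,"ax":0,"ay":0,"az":0,"jaw":0.2},
    {"x":0.002,"y":0.004,"z":0.285,"ax":0,"ay":0,"az":0,"jaw":0},
    {"x":0.002,"y":0.004,"z":0.285,"ax":0,"ay":0,"az":0,"jaw":-0.5},
    {"x":0.002,"y":0.004,"z":0.285,"ax":0,"ay":0,"az":0,"jaw":-0.8},
    {"x":0.002,"y":0.004,"z":0.285,"ax":0,"ay":0,"az":0,"jaw":-0.8},
    {"x":0.002,"y":0.004,"z":0.285,"ax":0,"ay":0,"az":0,"jaw":-0.8},
    {"x":0.002,"y":0.004,"z":0.285,"ax":0,"ay":0,"az":0,"jaw":-0.8},
  ],
)

```text
time: 32.0
tool_pos: [480.3, 113.5, 133.5]
tcp_rot: [-3.14, -0.0, -0.042]
contact_force: [-1.1, 5.8, 2.4]
grip_width: 24.1
finger_force: 30.0
```

Run:
```python
from h import *
o=bot.get_obs(); p=o["tool_pos"]; print(p,o["grip_width"],o["finger_force"],o["contact_force"],o["tcp_rot"])
h=np.array([671.9,104.8,70]); ex=np.array([np.cos(np.radians(-2.4)),np.sin(np.radians(-2.4)),0])
g=p+[0,0,19]; s=(g-h)@ex; z=g[2]-70; print(s,z)
R0=Ro.from_euler('xyz',o["tcp_rot"]).as_matrix()
for a in np.radians([3,6,9,12,15,18,21,24,27,30,33,36,39,42,45,47]):
    d=ex*(s*np.cos(a)+z*np.sin(a)-s)+np.array([0,0,-s*np.sin(a)+z*np.cos(a)-z])
    print(round(np.degrees(a)),(R0.T@d/200).round(3))
```

```text
[480.29889522 113.50022541 133.47560368] 24.08265947509981 30.00098079442978 [-1.05619564  5.83680018  2.39655173] [-3.14033042e+00 -2.07915612e-04 -4.15444498e-02]
-191.79736568657466 82.47560367916375
3 [ 0.023 -0.    -0.05 ]
6 [ 0.048 -0.    -0.098]
9 [ 0.076 -0.    -0.145]
12 [ 0.107 -0.    -0.19 ]
15 [ 0.139 -0.    -0.234]
18 [ 0.174 -0.    -0.276]
21 [ 0.212 -0.    -0.316]
24 [ 0.251 -0.    -0.354]
27 [ 0.292 -0.    -0.39 ]
30 [ 0.335 -0.    -0.424]
33 [ 0.379 -0.    -0.456]
36 [ 0.426 -0.    -0.485]
39 [ 0.473 -0.    -0.512]
42 [ 0.522 -0.    -0.536]
45 [ 0.573 -0.001 -0.557]
47 [ 0.607 -0.001 -0.57 ]
```

send_rows(
  rows=[
    {"x":0.023,"y":0,"z":-0.05,"ax":0,"ay":0,"az":0,"jaw":-0.8},
    {"x":0.048,"y":0,"z":-0.098,"ax":0,"ay":0,"az":0,"jaw":-0.8},
    {"x":0.076,"y":0,"z":-0.145,"ax":0,"ay":0,"az":0,"jaw":-0.8},
    {"x":0.107,"y":0,"z":-0.19,"ax":0,"ay":0,"az":0,"jaw":-0.8},
    {"x":0.139,"y":0,"z":-0.234,"ax":0,"ay":0,"az":0,"jaw":-0.8},
    {"x":0.174,"y":0,"z":-0.276,"ax":0,"ay":0,"az":0,"jaw":-0.8},
    {"x":0.212,"y":0,"z":-0.316,"ax":0,"ay":0,"az":0,"jaw":-0.8},
    {"x":0.251,"y":0,"z":-0.354,"ax":0,"ay":0,"az":0,"jaw":-0.8},
    {"x":0.251,"y":0,"z":-0.354,"ax":0,"ay":0,"az":0,"jaw":-0.8},
    {"x":0.251,"y":0,"z":-0.354,"ax":0,"ay":0,"az":0,"jaw":-0.8},
  ],
)

```text
time: 33.25
tool_pos: [528.7, 111.5, 203.5]
tcp_rot: [-3.141, 0.005, -0.041]
contact_force: [-4.0, 4.2, 1.4]
grip_width: 23.3
finger_force: 30.0
```

send_rows(
  rows=[
    {"x":0.041,"y":0,"z":-0.036,"ax":0,"ay":0,"az":0,"jaw":-0.8},
    {"x":0.084,"y":0,"z":-0.07,"ax":0,"ay":0,"az":0,"jaw":-0.8},
    {"x":0.128,"y":0,"z":-0.102,"ax":0,"ay":0,"az":0,"jaw":-0.8},
    {"x":0.175,"y":0,"z":-0.131,"ax":0,"ay":0,"az":0,"jaw":-0.8},
    {"x":0.222,"y":0,"z":-0.158,"ax":0,"ay":0,"az":0,"jaw":-0.8},
    {"x":0.271,"y":0,"z":-0.182,"ax":0,"ay":0,"az":0,"jaw":-0.8},
    {"x":0.3,"y":0,"z":-0.194,"ax":0,"ay":0,"az":0,"jaw":-0.8},
    {"x":0.322,"y":0,"z":-0.203,"ax":0,"ay":0,"az":0,"jaw":-0.8},
    {"x":0.322,"y":0,"z":-0.203,"ax":0,"ay":0,"az":0,"jaw":-0.8},
    {"x":0.322,"y":0,"z":-0.203,"ax":0,"ay":0,"az":0,"jaw":-0.8},
  ],
)

```text
time: 34.5
tool_pos: [593.5, 108.7, 244.7]
tcp_rot: [-3.141, 0.003, -0.041]
contact_force: [-4.0, 4.0, 5.1]
grip_width: 24.1
finger_force: 30.0
```

send_rows(
  rows=[
    {"x":0,"y":0,"z":0,"ax":0,"ay":0,"az":0,"jaw":-0.8},
    {"x":0,"y":0,"z":0,"ax":0,"ay":0,"az":0,"jaw":-0.8},
    {"x":0,"y":0,"z":0,"ax":0,"ay":0,"az":0,"jaw":-0.8},
    {"x":0,"y":0,"z":0,"ax":0,"ay":0,"az":0,"jaw":-0.8},
    {"x":0,"y":0,"z":0,"ax":0,"ay":0,"az":0,"jaw":-0.8},
    {"x":0,"y":0,"z":0,"ax":0,"ay":0,"az":0,"jaw":-0.8},
    {"x":0,"y":0,"z":0,"ax":0,"ay":0,"az":0,"jaw":-0.8},
    {"x":0,"y":0,"z":0,"ax":0,"ay":0,"az":0,"jaw":-0.8},
    {"x":0,"y":0,"z":0,"ax":0,"ay":0,"az":0,"jaw":-0.8},
    {"x":0,"y":0,"z":0,"ax":0,"ay":0,"az":0,"jaw":-0.8},
  ],
)

```text
time: 35.75
tool_pos: [593.5, 108.8, 244.7]
tcp_rot: [-3.141, 0.003, -0.041]
contact_force: [-5.1, 4.4, 4.5]
grip_width: 23.7
finger_force: 30.0
```

Run:
```python
from h import *
o=bot.get_obs(); print(o["tool_pos"],o["grip_width"],o["finger_force"],o["contact_force"])
im,d,c=grab("side"); P=cloud(c,d); save("end",im)
h=np.array([671.9,104.8,70]); ex=np.array([.9991,-.0419,0]); ey=np.array([.0419,.9991,0])
Q=P-h; s=Q@ex; t=Q@ey; z=Q[...,2]
for lo,hi in((-122,-100),(100,122)):
    m=(t>lo)&(t<hi)&(s<-40)&(s>-220)&(z>50)&(im.max(2)<90)&(d>0); print(m.sum(), np.degrees(np.arctan(np.polyfit(s[m],z[m],1)[0])))
m=(t<-20)&(t>-95)&(s<-20)&(s>-190)&(z>50)&(d>0); print(m.sum(), np.degrees(np.arctan(np.polyfit(s[m],z[m],1)[0])))
```

```text
[593.5033575  108.75129368 244.66852812] 23.666921165476765 30.001164972782135 [-5.09743926  4.40666342  4.49790678]
223 -24.882190863247267
152 -19.069640605335227
4846 -34.79317389774821
```

View pics/end.png

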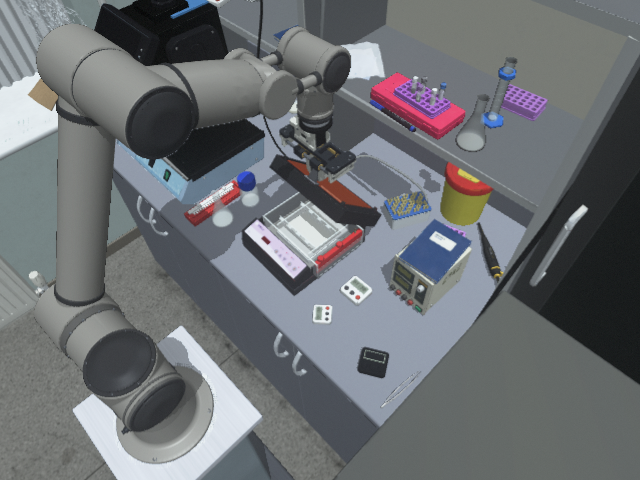

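The final view shows the lid open and held at the lug near (320,165), the timer face up at (355,291), and nothing else moved. The arm position puts the lid at 44.7°, at the expected radius (209 mm against 208.8 mm), so the grip has not slipped.

```bash
python3 -c "
from plant import bot
print(bot.close_job())"
```

```text
the job is handed in; nothing more can be done
None
```

The job is handed in at about 36 s and no verdict came back: the supply's rocker was pushed to its stop (I couldn't confirm its exact angle from the images), the timer lies face up on the worktop, and the gripper is holding the lid at about 45° by its grip.

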